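# Lock off the specimen bench's fume extraction

### The arm

A 7-joint arm with a two-finger parallel gripper is mounted at the origin on the work surface. World frame = base frame: x ahead of the robot, y to its left, z up, the work surface at z = 0. Lengths are in m, angles in rad, forces in N, time in s.
With the tool pointing down it reaches from about 0.4 to 0.85 m from the base axis. Payload 6.9 kg.
Tool frame: the origin (TCP) lies midway between the tips of the shut fingers; the grasp point (between the pads) lies behind it (ctrl.pinch_z is the z of the grasp point in the tool frame, in m); z points along the fingers, y is the direction in which the jaws open and shut (so a half turn about z gives the same grasp; the last joint's range is limited). The gripper opens to 85 mm and grips with 20 to 120 N. Pads are 22 mm wide; open, the fingers measure 114 mm over their backs; the gripper's body (76 mm by 85 mm) begins 54 mm behind the grasp point. The pads swing forward as they close: fully open they stand 13 mm farther back than shut.
Start: joints at [1.294, 0.507, -0.238, 1.5, 0.126, 1.149, -0.155], TCP at [0.233, -0.58, 0.202] pointing down, gripper open.
Joint ranges: [-3.08, 3.08], [-0.24, 2.05], [-1.43, 1.35], [0, 2.5], [-1.52, 4.66], [0.17, 1.96], [-2.89, 2.89]. Speed limits (rad/s): [2.39, 2.39, 3.14, 3.14, 3.14, 3.14, 3.14].

### API

Orientations are given as a unit quaternion [w, x, y, z].
In Python, from station import ctrl, get_state, vision, ticket, models gives the robot as it stands. Calls block until the motion is done:
- ctrl.movep(position, orientation): joint-space move of the TCP to a pose.
- ctrl.movel(position, frame=None, max_speed=0.15): straight line of the TCP; frame=None keeps the orientation; max_speed is the mean speed in m/s.
- ctrl.set_joints(angles): joint-space move.
- ctrl.ungrasp() and ctrl.close_gripper(force=None): open the fingers fully, or close them until they stop; force is the grip in N (None keeps the last).
- ctrl.pause(seconds).
- ctrl.ik(position, orientation): joint angles nearest the present ones, or None.
- get_state(): the state.
- vision.grab_frame(name): name is "side" or "top" or "wrist"; returns (picture, depth): 400x640x3 uint8, blue, green, red; 400x640 float32, m along the optical axis (not along the pixel's ray), 0 where there is no reading.
- vision.camera_info(name): a dict with "mtx" (3x3 intrinsics, pixels), "dist_coeffs" ([k1, k2, p1, p2, k3] as OpenCV has them; the pictures are not rectified), "R" (3x3) and "t" (3): a world point X has camera coordinates R X + t; the wrist camera has in their place "hand_eye" (4x4, takes a point from camera to tool coordinates, whose origin is the TCP and whose axes are the flange's). Camera axes: x right, y down, z forward; pixel columns grow to the right and rows downward; lengths in m; the calibration is good to about 2 mm. A picture is of the moment at which its call begins: read the wrist's pose just before it. camera_info takes no time and is no camera call.
A pose or a line that the arm cannot do raises ctrl.Unreachable and nothing moves.
- ticket.close_job(): hands the job in, once; it reports no verdict.
Trained networks look in the newest picture that a camera, given by its name, has taken for a name from the list of things; names that differ only in an ending like _2 or _b are one class to them, and where a whole thing is asked for, a point or a joint stands for the part that bears it (a point fixed in the world has none). Each returns a list of dicts, best first, with "p" (0 to 1); they miss things now and then, are a little off and sometimes report something else, mostly with a low value. They report only what shows in the picture. A call takes as long as a camera call. They do not tell look-alikes from the thing itself.
- models.recognise(camera, target): "point" ([column, row] in pixels, amid what is visible of it).
- models.masks_of(camera, target): "mask" (400x640 bool, what is visible of it) and "point" ([column, row] in pixels, amid what is visible of it).
The state is a dict: "time": time; "qpos": joint angles; "qd": joint speeds; "tau": joint torques, N m; "tcp_pos": TCP position; "eef_rot": TCP orientation; "contact_force": force on the tool from outside, world axes, zero at the start; "wrist_torque": the same for the moment, N m; "width": finger opening in m.
Only numpy, scipy, OpenCV 4.12 (cv2) and the standard library are available. Lean on these libraries where they do the work, as an engineer would, in place of code of your own. Each camera call takes 0.05 s, during which the arm holds its last target. There are 200 camera calls.

### The job

Lock off the fume extraction on the specimen bench: throw the black-knobbed lever on the grey duct housing, left loose between two notches, round to the notch marked by the yellow stud, so that it sits in the notch there. Then take the yellow lock-out tag out of its rack and hang it by its hole on the steel peg of the housing, and leave it hanging. Do not tip over the two specimen jars.

Things in the scene. Friction and masses are not known exactly. Their poses are not given: they have to be found in the camera images.
- housing: Grey painted sheet-metal duct housing fixed on the bench, 240 (x) by 410 (y) by 70 mm high; origin at the centre of its underside, x away from the robot, y to the left, z up. On top: the lever with its ridged steel quadrant in the right-hand (-y) part, and the tag peg on a 14 mm thick steel post in the left-hand (+y) part
- lever_pivot (a point): The lever's upright turning axis, at the level of the housing's top; housing frame (45, -75, 70) mm. A sprung ball under the lever's nose holds it between two steel ridges at each notch; crests 0.074 rad to either side. Let go within 0.05 rad of a notch it settles in the notch, between notches it stays where it is; leaving or entering takes about 5 N at the knob
- lever (a joint): Lever angle about its upright axis, rad, counter-clockwise. Four sprung notches at 0, 0.6, 1.2 and 1.8, stops just beyond the end ones. At 0 it points 51.6 degrees to the left (+y) of the housing's -x, at 0.9 along -x, at 1.8 to the right (-y). It starts loose between the two middle notches, at 0.78 to 1.02
- lever_knob (a point): Centre of the top of the lever's upright round black knob, 24 mm in diameter and 45 mm tall, 90 mm from the pivot axis; its top is 73 mm above the housing's top. The lever's flat steel bar (18 mm wide) lies under it, from 21 to 29 mm above the housing's top
- lever_point (a point): The point on the lever's line 146 mm from its pivot axis, just in front of its narrow nose, 4 mm above the housing's top: over the middle of a stud when the lever sits in that stud's notch
- mark_yellow: Yellow round stud, 22 mm in diameter, 4 mm high, fixed on the housing's top 146 mm from the pivot axis at one of the four notches: it marks the notch wanted. Origin at the centre of its underside. The other notches have a blue, a white and a green stud
- peg_root (a point): Where the axis of the steel peg meets its upright post, 115 mm above the housing's top. The post ends here: nothing stands higher
- peg_tip (a point): Free end of the peg's axis (centre of its round end). The peg is 8 mm thick and 65 mm long, runs from the root towards the housing's -x (towards the robot) and rises 15 degrees towards this tip. Axes as the housing's
- tag_rack: Grey plastic rack fixed on the bench, 50 by 90 mm, 40 mm high, with one slot along its y, 8 mm wide and 64 mm long, floor 10 mm above the bench and 30 mm deep, in which the tag stands. Origin at the centre of its underside
- tag: Yellow plastic lock-out tag, loose, about 45 g: a flat plate 6 mm thick (its x), 60 mm wide (its y) and 112 mm high (its z), with a black bar near its foot; both faces are alike. It stands upright in the rack with its x along the rack's x. Origin at the centre of its lower edge
- tag_eye (a point): Centre of the tag's round hole, 22 mm in diameter, through its thickness; 70 mm above its lower edge, 42 mm below its top edge
- tag_top (a point): Middle of the tag's top edge
- jar_red: Specimen jar, red cap, 68 mm across, 115 mm high, loose, on the bench; origin at the centre of its underside
- jar_green: Specimen jar, green cap, 68 mm across, 105 mm high, loose, on the bench; origin at the centre of its underside
Mind the look-alikes: they are no part of the job. There is more than one size of the tag; the one meant has the size given above.

How it is judged:
By the outcome, as a careful person would: the job done as asked, in the order asked, and still so for the second after the job is handed in, with the robot touching nothing.
It also fails if it takes over 64 s, if anything falls off the work surface, if the arm or the gripper's body presses on something with over 40 N, if the wrist force passes 120 N, or if a joint passes its speed limit or range.

## Working session

There is one attempt and no reset: what is moved stays moved. The work goes in short steps, each a Python script; the robot and the scene stay as the last script left them, time stands still between calls to the robot, and variables do not carry over. Pictures are saved under pics/ and viewed, about 8 in all and at most 12, crops included, and the job is handed in when it is done.

```bash
ls; mkdir -p pics; python3 - <<'E'
from station import ctrl,get_state,vision,ticket,models
import cv2,numpy as np
s=get_state();print(s['time'],s['tcp_pos'],s['eef_rot'],s['width'],ctrl.pinch_z)
for c in ['side','top']:
    im,d=vision.grab_frame(c);cv2.imwrite(f'pics/{c}0.png',im);np.save(f'{c}0.npy',d)
    i=vision.camera_info(c);print(c,{k:np.round(v,4).tolist() for k,v in i.items() if k in('mtx','dist_coeffs','R','t')})
    for t in ['housing','lever_knob','mark_yellow','peg_tip','peg_root','tag_rack','tag','tag_eye','tag_top','jar_red','jar_green','lever_pivot','lever_point']:
        print(t,[(np.round(r['point']).astype(int).tolist(),round(float(r['p']),2)) for r in models.recognise(c,t)][:4])
print(vision.camera_info('wrist'))
E
```

```text
pics
0.0 [ 0.23256543 -0.57951272  0.20091036] [-8.93584179e-04  9.81837904e-01  1.89719519e-01 -1.87849628e-04] 0.08530996363228874 -0.0187
side {'mtx': [[454.3518, 0.0, 319.4302], [0.0, 454.3518, 193.7414], [0.0, 0.0, 1.0]], 'dist_coeffs': [0.0199, 0.0, 0.0, 0.0, 0.0], 'R': [[0.9879, -0.1545, 0.0151], [-0.0853, -0.6212, -0.779], [0.1297, 0.7683, -0.6269]], 't': [-0.5503, 0.1442, 1.3362]}
housing [([343, 198], 0.71)]
lever_knob [([336, 200], 0.74)]
mark_yellow []
peg_tip [([342, 197], 0.72)]
peg_root [([344, 198], 0.89)]
tag_rack [([309, 328], 0.6)]
tag [([310, 307], 0.93), ([333, 260], 0.79), ([260, 293], 0.71), ([333, 199], 0.28)]
tag_eye [([311, 308], 0.94), ([258, 292], 0.77), ([334, 261], 0.54)]
tag_top [([311, 309], 0.97), ([331, 263], 0.64)]
jar_red [([389, 311], 0.73), ([391, 261], 0.38)]
jar_green [([313, 311], 0.69), ([393, 262], 0.58)]
lever_pivot [([342, 197], 0.8), ([313, 310], 0.45)]
lever_point [([336, 200], 0.94)]
top {'mtx': [[442.5295, 0.0, 318.6309], [0.0, 442.5295, 199.6193], [0.0, 0.0, 1.0]], 'dist_coeffs': [0.0054, 0.0, 0.0, 0.0, 0.0], 'R': [[0.0281, -0.9994, -
[... 511 characters left out ...]
r_green [([396, 144], 0.97)]
lever_pivot [([275, 175], 0.95)]
lever_point [([310, 181], 0.77)]
{'mtx': array([[296.66129473,   0.        , 316.33058015],
       [  0.        , 296.66129473, 201.0070567 ],
       [  0.        ,   0.        ,   1.        ]]), 'dist_coeffs': array([-0.00550053,  0.        ,  0.        ,  0.        ,  0.        ]), 'hand_eye': array([[ 4.23172430e-04, -9.64480652e-01, -2.64153161e-01,
         6.75260574e-02],
       [ 9.99999700e-01,  5.79420839e-04, -5.13595544e-04,
        -2.34358760e-04],
       [ 6.48408811e-04, -2.64152864e-01,  9.64480608e-01,
        -1.72573957e-01],
       [ 0.00000000e+00,  0.00000000e+00,  0.00000000e+00,
         1.00000000e+00]])}
```

View pics/side0.png

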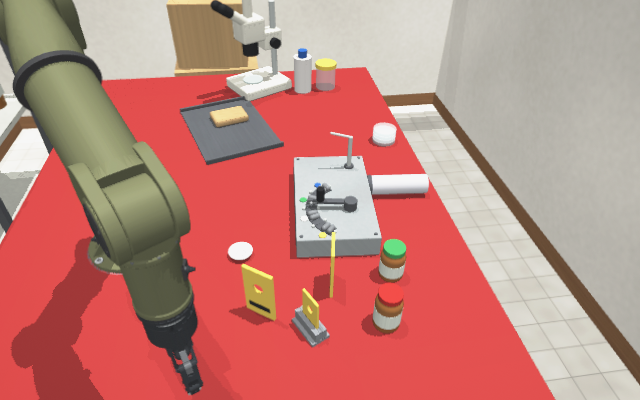

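View pics/top0.png

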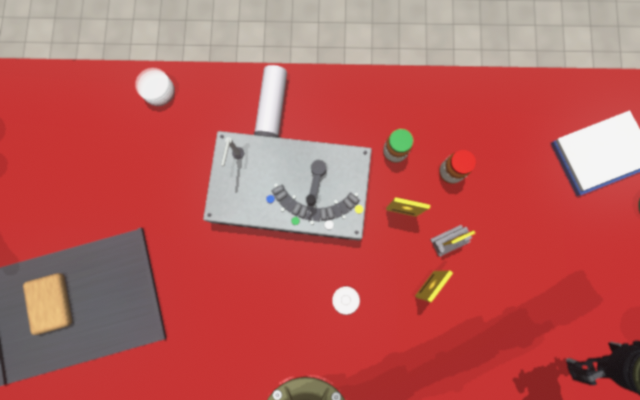

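The side view shows three yellow plates: a big one with a black bar at (260,293), a small one in the grey rack at (310,307), and one edge-on at (333,260). From above they are at (433,286), (459,240) and (408,207). The studs seen from above are blue (270,199), green (296,220), white (329,224) and yellow (358,209), so yellow marks 1.8. The rack tag matches the description, but I'll check its size up close.

```bash
cat > h.py <<'E'
from station import ctrl,get_state,vision,ticket,models
import cv2,numpy as np
from scipy.spatial.transform import Rotation as R
def rot(q): return R.from_quat([q[1],q[2],q[3],q[0]])
def quat(r): x,y,z,w=r.as_quat(); return [w,x,y,z]
def camT():   # wrist camera pose in world (call before grabbing)
    s=get_state();T=np.eye(4);T[:3,:3]=rot(s['eef_rot']).as_matrix();T[:3,3]=s['tcp_pos']
    return T@vision.camera_info('wrist')['hand_eye']
def pose(c):
    if c=='wrist': return camT()
    i=vision.camera_info(c);T=np.eye(4);T[:3,:3]=np.array(i['R']).T;T[:3,3]=-T[:3,:3]@i['t'];return T
def rays(c,uv):
    i=vision.camera_info(c);p=cv2.undistortPoints(np.float64(uv).reshape(-1,1,2),i['mtx'],i['dist_coeffs']).reshape(-1,2)
    return np.c_[p,np.ones(len(p))]
def cloud(c,d,T):
    v,u=np.mgrid[:400,:640];r=rays(c,np.c_[u.ravel(),v.ravel()])*d.reshape(-1,1)
    return (r@T[:3,:3].T+T[:3,3]).reshape(400,640,3)
def onz(c,uv,T,z):
    r=rays(c,uv)@T[:3,:3].T;return T[:3,3]+r*((z-T[2,3])/r[:,2])[:,None]
def proj(c,X,T):
    i=vision.camera_info(c);Ti=np.linalg.inv(T)
    return cv2.projectPoints(np.float64(X).reshape(-1,3),cv2.Rodrigues(Ti[:3,:3])[0],Ti[:3,3],i['mtx'],np.float64(i['dist_coeffs']))[0].reshape(-1,2)
E
python3 - <<'E'
from h import *
for c in ['top','side']:
    im=cv2.imread(f'pics/{c}0.png');d=np.load(f'{c}0.npy');P=cloud(c,d,pose(c))
    hsv=cv2.cvtColor(im,cv2.COLOR_BGR2HSV)
    m=(hsv[...,1]<60)&(abs(P[...,2]-.07)<.008)&(d>0)
    n,l,st,_=cv2.connectedComponentsWithStats(m.astype(np.uint8));k=1+st[1:,4].argmax()
    r=cv2.minAreaRect(np.float32(P[l==k][:,:2]*1000));print(c,'housing',r,np.median(P[l==k][:,2]))
    y=(cv2.inRange(hsv,(22,120,90),(34,255,255))>0)&(d>0)
    n,l,st,ce=cv2.connectedComponentsWithStats(y.astype(np.uint8))
    for k in range(1,n):
        if st[k,4]>15:
            q=P[l==k];print('yel',ce[k].round(),st[k,4],q.min(0).round(3),q.max(0).round(3))
    for nm,lo,hi in(('red',(0,150,90),(6,255,255)),('grn',(50,120,60),(75,255,255))):
        g=(cv2.inRange(hsv,lo,hi)>0)&(d>0)&(P[...,2]>.06);q=P[g];
        n,l,st,ce=cv2.connectedComponentsWithStats(g.astype(np.uint8))
        for k in range(1,n):
            if st[k,4]>60:q=P[l==k];print(nm,ce[k].round(),q.min(0).round(3),q.max(0).round(3))
    b=(hsv[...,2]<70)&(d>0)&(P[...,2]>.125)&(P[...,2]<.16)&(P[...,0]>.4)
    q=P[b];print('knob?',len(q),np.median(q,0).round(3) if len(q) else '')
E
```

```text
top housing ((706.97265625, 56.33721923828125), (409.0954895019531, 442.00665283203125), 84.7130355834961) 0.07133990724788819
yel [410. 204.] 249 [ 0.538 -0.277  0.06 ] [ 0.56  -0.196  0.162]
yel [359. 209.] 34 [ 0.535 -0.125  0.07 ] [ 0.551 -0.112  0.079]
yel [461. 237.] 89 [ 0.462 -0.41   0.039] [ 0.488 -0.337  0.127]
yel [436. 285.] 355 [ 0.323 -0.369 -0.003] [ 0.393 -0.272  0.16 ]
red [462. 162.] [ 0.634 -0.401  0.081] [ 0.695 -0.343  0.122]
grn [400. 140.] [ 0.691 -0.245  0.101] [ 0.742 -0.193  0.112]
knob? 27 [ 0.55  -0.002  0.144]
side housing ((707.10498046875, 53.260528564453125), (413.07598876953125, 439.3056945800781), 84.63623809814453) 0.07193280435086408
yel [325.  67.] 75 [0.685 0.895 0.1  ] [0.773 0.94  0.123]
yel [331. 274.] 133 [ 0.539 -0.283  0.001] [ 0.55  -0.221  0.159]
yel [259. 291.] 1089 [ 0.325 -0.333  0.   ] [ 0.394 -0.274  0.161]
yel [310. 309.] 376 [ 0.462 -0.397  0.037] [ 0.492 -0.341  0.125]
red [390. 294.] [ 0.635 -0.406  0.089] [ 0.696 -0.343  0.121]
grn [394. 249.] [ 0.69  -0.254  0.089] [ 0.747 -0.197  0.111]
knob? 59 [ 0.556 -0.006  0.139]
```

The rack tag's top is at about 0.122 m, which fits a 112 mm plate on a 10 mm floor. The other two plates are 160 mm high, so they are look-alikes. Next I'll take close wrist views of the rack and the housing.

```bash
python3 - <<'E'
from h import *
D=R.from_quat([1,0,0,0])
def go(p,yaw): ctrl.movep(p,quat(R.from_euler('z',yaw)*D))
for n,p,yaw in(('r1',(.42,-.40,.30),.35),('r2',(.47,-.33,.30),.35),('hs',(.52,.06,.38),-.1),('hs2',(.52,-.04,.34),-.1)):
    go(p,yaw);T=camT();im,d=vision.grab_frame('wrist');np.savez(n,T=T,d=d);cv2.imwrite(f'pics/{n}.png',im)
    for t in (['tag','tag_top','tag_eye','tag_rack'] if n[0]=='r' else ['peg_tip','peg_root','lever_knob','lever_pivot','mark_yellow','lever_point']):
        print(n,t,[(np.round(r['point'],1).tolist(),round(float(r['p']),2)) for r in models.recognise('wrist',t)][:3])
print(get_state()['time'])
a=[cv2.imread(f'pics/{n}.png') for n in('r2','hs')]
cv2.imwrite('pics/w.png',cv2.resize(np.vstack(a),(480,600)) )
cv2.imwrite('pics/rc.png',np.vstack([a[0][60:340,100:540],a[1][60:340,100:540]]))
E
```

```text
r1 tag [([223.3, 191.8], 0.92), ([303.7, 121.6], 0.83), ([231.9, 25.3], 0.74)]
r1 tag_top [([305.2, 121.9], 0.83), ([225.0, 192.5], 0.81), ([231.8, 22.3], 0.69)]
r1 tag_eye [([229.2, 192.1], 0.9), ([227.7, 23.0], 0.75), ([309.2, 122.4], 0.68)]
r1 tag_rack [([309.3, 120.2], 0.79)]
r2 tag [([268.2, 245.8], 0.88), ([261.2, 81.0], 0.86), ([346.0, 181.1], 0.59)]
r2 tag_top [([262.7, 84.6], 0.98), ([270.1, 243.3], 0.76), ([345.3, 179.6], 0.69)]
r2 tag_eye [([343.4, 180.6], 0.88), ([271.9, 241.8], 0.6)]
r2 tag_rack [([341.1, 163.8], 0.84), ([62.4, 8.6], 0.55)]
hs peg_tip [([295.8, 89.7], 0.56)]
hs peg_root [([294.9, 92.9], 0.62), ([585.5, 164.1], 0.2), ([430.7, 138.0], 0.16)]
hs lever_knob [([357.2, 95.5], 0.56)]
hs lever_pivot [([294.8, 90.4], 0.84)]
hs mark_yellow [([427.3, 137.8], 0.71)]
hs lever_point [([354.1, 100.0], 0.58)]
hs2 peg_tip [([219.8, 95.7], 0.95)]
hs2 peg_root [([426.0, 15.9], 0.71), ([220.7, 94.6], 0.66)]
hs2 lever_knob [([284.3, 100.8], 0.88)]
hs2 lever_pivot [([221.3, 93.9], 0.92)]
hs2 mark_yellow [([372.3, 147.8], 0.66)]
hs2 lever_point [([285.5, 99.2], 0.59)]
6.1
```

View pics/rc.png

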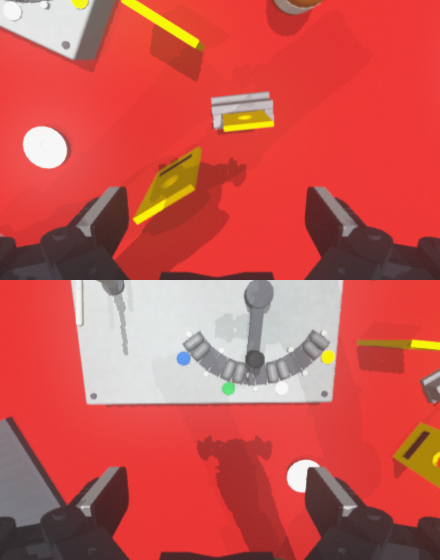

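The upper crop (r2) shows the rack tag's top edge near (346,181) in full-frame pixels, with its hole and slot visible, standing clear of both look-alikes. The lower crop (hs) shows the lever between green and white, with yellow as the rightmost stud. Next I'll fit the housing frame from the studs, and the tag and peg from depth.

```bash
python3 - <<'E'
from h import *
from scipy.optimize import least_squares
views={}
for n in('r1','r2','hs','hs2'):
    z=np.load(n+'.npz');views[n]=('wrist',z['T'],z['d'],cv2.imread(f'pics/{n}.png'))
for c in('top','side'): views[c]=(c,pose(c),np.load(c+'0.npy'),cv2.imread(f'pics/{c}0.png'))
res={}
cols={'blue':(0,(105,120,90),(125,255,255)),'green':(.6,(50,100,80),(80,255,255)),'yellow':(1.8,(22,120,120),(34,255,255))}
for n,(c,T,d,im) in views.items():
    P=cloud(c,d,T);hsv=cv2.cvtColor(im,cv2.COLOR_BGR2HSV)
    if n in('r1','r2','top','side'):
        y=(cv2.inRange(hsv,(20,120,90),(36,255,255))>0)&(d>0)&(np.hypot(P[...,0]-.475,P[...,1]+.375)<.06)
        q=P[y];t=q[q[:,2]>q[:,2].max()-.008];r=cv2.minAreaRect(np.float32(t[:,:2]*1000))
        print(n,'tag',len(q),'zmax',q[:,2].max().round(4),np.percentile(q[:,2],98).round(4),'rect',np.round(r[0],1),np.round(r[1],1),round(r[2],1),len(t))
        g=(hsv[...,1]<80)&(abs(P[...,2]-.04)<.006)&(np.hypot(P[...,0]-.475,P[...,1]+.375)<.09)
        r=cv2.minAreaRect(np.float32(P[g][:,:2]*1000));print('   rack',g.sum(),np.round(r[0],1),np.round(r[1],1),round(r[2],1),np.median(P[g][:,2]).round(4))
    if n in('hs','hs2','top','side'):
        A=[];B=[]
        for k,(a,lo,hi) in cols.items():
            m=(cv2.inRange(hsv,lo,hi)>0)&(abs(P[...,2]-.074)<.012)&(np.hypot(P[...,0]-.62,P[...,1]-.04)<.24)
            if m.sum()<5: continue
            X=onz(c,[np.argwhere(m).mean(0)[::-1]],T,.0735)[0]
            f=np.pi-.9+a;A.append([.045+.146*np.cos(f),-.075+.146*np.sin(f)]);B.append(X[:2])
        A=np.array(A);B=np.array(B)
        f=lambda p:(A@np.array([[np.cos(p[2]),np.sin(p[2])],[-np.sin(p[2]),np.cos(p[2])]])+p[:2]-B).ravel()
        s=least_squares(f,[.62,.06,-.08]);print(n,'housing',s.x.round(4),len(A),'res mm',np.abs(s.fun*1000).round(1))
        m=(d>0)&(P[...,2]>.174)&(P[...,2]<.22)&(np.hypot(P[...,0]-.65,P[...,1]-.13)<.12)
        q=P[m];print('   peg',len(q))
        if len(q)>3:
            q=q[q[:,0].argsort()];print(q[:: max(1,len(q)//8)].round(3).tolist())
        m=(hsv[...,2]<90)&(d>0)&(abs(P[...,2]-.143)<.006)&(np.hypot(P[...,0]-.55,P[...,1])<.08)
        print('   knob',m.sum(),P[m].mean(0).round(4) if m.any() else '')
E
```

```text
r1 tag 311 zmax 0.1259 0.1244 rect [ 474.6 -367.4] [ 6.  58.9] 26.5 278
   rack 1115 [ 474.8 -368. ] [32.  89.2] 26.5 0.0406
r2 tag 805 zmax 0.1244 0.1238 rect [ 474.9 -368.2] [ 6.8 59.5] 26.5 292
   rack 722 [ 475.  -367.8] [31.9 89.5] 26.6 0.0406
hs housing [ 0.6068  0.0644 -0.092 ] 3 res mm [0.2 0.2 0.2 0.  0.  0.2]
   peg 621
[[0.617, 0.202, 0.204], [0.628, 0.2, 0.201], [0.639, 0.203, 0.202], [0.65, 0.198, 0.197], [0.661, 0.203, 0.195], [0.671, 0.196, 0.19], [0.679, 0.193, 0.185], [0.684, 0.205, 0.188], [0.69, 0.197, 0.188]]
   knob 34 [0.5545 0.0057 0.1421]
hs2 housing [ 0.6067  0.0648 -0.0903] 3 res mm [0.1 0.1 0.1 0.1 0.  0.2]
   peg 948
[[0.618, 0.201, 0.203], [0.629, 0.201, 0.204], [0.641, 0.201, 0.202], [0.652, 0.197, 0.197], [0.663, 0.196, 0.194], [0.673, 0.202, 0.191], [0.68, 0.194, 0.186], [0.685, 0.196, 0.19], [0.691, 0.198, 0.187]]
   knob 155 [ 0.5537 -0.0013  0.1432]
top tag 103 zmax 0.1273 0.1265 rect [ 475.2 -364.9] [ 5.7 57.8] 26.4 59
   rack 304 [ 475.3 -364.8] [32.1 90.9] 25.8 0.0407
top housing [ 0.6067  0.0658 -0.0909] 3 res mm [0.2 0.2 0.2 0.2 0.  0. ]
   peg 119
[[0.619, 0.207, 0.206], [0.626, 0.201, 0.204], [0.637, 0.2, 0.2], [0.647, 0.201, 0.199], [0.657, 0.205, 0.197], [0.667, 0.201, 0.196], [0.677, 0.2, 0.194], [0.682, 0.192, 0.187], [0.686, 0.194, 0.188]]
   knob 62 [0.5545 0.0012 0.1444]
side tag 378 zmax 0.1253 0.1244 rect [ 477.2 -368.6] [ 7.2 61.4] 25.2 56
   rack 272 [ 476.1 -368.1] [32.1 91.7] 25.9 0.0414
side housing [ 0.6077  0.0654 -0.0902] 3 res mm [0.3 1.7 0.7 0.5 0.4 1.2]
   peg 70
[[0.619, 0.202, 0.208], [0.63, 0.204, 0.205], [0.642, 0.202, 0.202], [0.649, 0.203, 0.201], [0.661, 0.194, 0.194], [0.671, 0.199, 0.194], [0.679, 0.199, 0.179], [0.683, 0.191, 0.183], [0.688, 0.195, 0.18]]
   knob 39 [ 0.5567 -0.0032  0.1428]
```

```bash
python3 - <<'E'
from h import *
for a in np.linspace(.83,1.8,8)[1:]:
    ctrl.movel([*knob(a),.1095],q(a-.9+HY),max_speed=.06);st()
ctrl.ungrasp();st()
x,y=knob(1.8)
ctrl.movel([x,y,.20],max_speed=.2);st()
ctrl.movep([x-.04,y+.03,.33],q(-.1))
T=camT();im,d=vision.grab_frame('wrist');cv2.imwrite('pics/lev.png',im[:300,120:560])
P=cloud('wrist',d,T);hsv=cv2.cvtColor(im,cv2.COLOR_BGR2HSV)
m=(hsv[...,2]<90)&(d>0)&(abs(P[...,2]-.143)<.006)&(np.hypot(P[...,0]-x,P[...,1]-y)<.08)
k=P[m].mean(0);v=k[:2]-PIV;print(m.sum(),k,np.arctan2(v[1],v[0])%(2*np.pi)-(np.pi-.9)-HY);st()
E
```

```text
t 8.69 tcp [ 0.5547 -0.0118  0.1094] F [-0.8  0.5 -0.1] w 0.0217
t 9.05 tcp [ 0.5551 -0.0237  0.1094] F [-2.1  1.2  1.7] w 0.0218
t 9.41 tcp [ 0.5571 -0.0359  0.1094] F [-4.2  0.9  2.6] w 0.0219
t 9.77 tcp [ 0.561  -0.0482  0.1094] F [-4.6 -1.6  2.6] w 0.0219
t 10.12 tcp [ 0.5665 -0.0596  0.1094] F [-5.1 -3.   2.7] w 0.022
t 10.48 tcp [ 0.5735 -0.07    0.1094] F [-5.2 -3.4  3.6] w 0.0217
t 10.84 tcp [ 0.5821 -0.0795  0.1094] F [-4.  -3.9  3.1] w 0.0216
t 11.48 tcp [ 0.5828 -0.0788  0.1095] F [ 0.1  0.2 -0.2] w 0.0852
t 12.08 tcp [ 0.5823 -0.0792  0.1994] F [ 0.4 -0.4 -0.7] w 0.0854
102 [ 0.58320159 -0.07914683  0.14309036] 1.806092046098511
t 12.91 tcp [ 0.5422 -0.0495  0.3279] F [0.4 0.5 0.1] w 0.0854
```

View pics/lev.png

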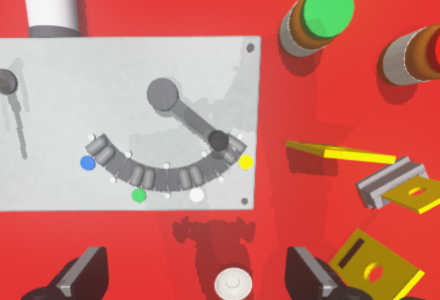

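The lever is at 1.806 rad by measurement, with its nose on the yellow stud and the gripper clear of it. Now the tag.

```bash
python3 - <<'E'
from h import *
Y=np.deg2rad(26.5)+np.pi/2
for p,yw in(((.4748,-.368,.101),Y),((.6,.2,.25),HY+np.pi/2)):
    j=ctrl.ik(p,q(yw));print(None if j is None else np.round(j,2))
ctrl.movep([.4748,-.368,.22],q(Y));st()
T=camT();im,d=vision.grab_frame('wrist');P=cloud('wrist',d,T);hsv=cv2.cvtColor(im,cv2.COLOR_BGR2HSV);cv2.imwrite('pics/t.png',im)
y=(cv2.inRange(hsv,(20,120,90),(36,255,255))>0)&(d>0)&(np.hypot(P[...,0]-.475,P[...,1]+.37)<.06)
t=P[y&(P[...,2]>.116)];r=cv2.minAreaRect(np.float32(t[:,:2]*1000));print(r,np.median(t[:,2]),len(t))
c=np.array(r[0])/1000
if len(t)<50 or np.hypot(*(c-[.4748,-.368]))>.004: c=np.array([.4748,-.368])
ctrl.movel([*c,.22]);ctrl.movel([*c,.101],max_speed=.08);st()
ctrl.close_gripper(40);st()
ctrl.movel([*c,.24],max_speed=.1);st()
for cam in('side','wrist'):
    im,d=vision.grab_frame(cam);cv2.imwrite(f'pics/g{cam}.png',im)
    print(cam,[(np.round(r['point'],1).tolist(),round(float(r['p']),2)) for t in('tag_eye','tag_top') for r in models.recognise(cam,t)])
E
```

```text
[ 1.08  0.66 -0.77  1.7   0.53  1.01  0.58]
[ 0.1   0.58 -0.82  1.39  0.42  1.35 -0.82]
t 15.03 tcp [ 0.4751 -0.3675  0.22  ] F [0.1 0.6 0.1] w 0.0853
((475.6789245605469, -367.560302734375), (5.685533046722412, 59.645545959472656), 26.39474868774414) 0.1225405126036147 387
t 16.96 tcp [ 0.476  -0.3677  0.1015] F [ 0.5 -0.4 -0.8] w 0.0854
t 17.73 tcp [ 0.4757 -0.3676  0.101 ] F [-0.6  0.7 -0.9] w -0.0003
t 19.27 tcp [ 0.4754 -0.3675  0.2393] F [0.  0.2 0.1] w 0.0004
side [([308.9, 307.7], 0.78), ([334.3, 264.2], 0.73), ([259.9, 291.1], 0.63), ([260.3, 294.7], 0.92), ([329.3, 265.8], 0.79), ([311.6, 310.6], 0.61)]
wrist [([313.2, 186.2], 0.85), ([555.4, 156.8], 0.73), ([237.3, 70.0], 0.65), ([442.5, 101.9], 0.62), ([235.3, 69.0], 0.89), ([314.1, 183.7], 0.57), ([443.4, 102.7], 0.57)]
```

```bash
python3 -c "
import cv2,numpy as np
a=cv2.resize(cv2.imread('pics/gside.png')[180:360,180:400],None,fx=1.8,fy=1.8);b=cv2.imread('pics/gwrist.png')
b=cv2.resize(b[:,100:500],(400,324*400//324))[:a.shape[0]] if 0 else cv2.resize(b,(518,324))
cv2.imwrite('pics/g.png',np.hstack([a[:,:280],b]))"
```

```text
(no output)
```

View pics/g.png

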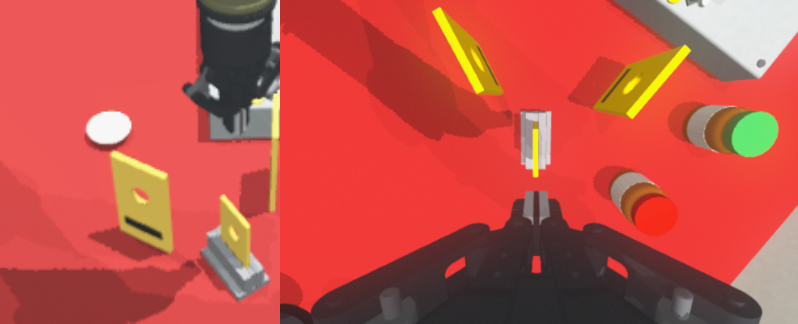

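The gripper shut to zero width, so it missed the tag, which still stands in the rack at about (313,186) in the wrist image. I'll remeasure it, try again, and look before lifting.

```bash
python3 - <<'E'
from h import *
def tag():
    T=camT();im,d=vision.grab_frame('wrist');P=cloud('wrist',d,T);hsv=cv2.cvtColor(im,cv2.COLOR_BGR2HSV)
    y=(cv2.inRange(hsv,(20,120,90),(36,255,255))>0)&(d>0)&(np.hypot(P[...,0]-.475,P[...,1]+.37)<.07)
    z=P[y];print('n',len(z),'zrange',np.percentile(z[:,2],[2,50,98]).round(4))
    t=z[z[:,2]>np.percentile(z[:,2],98)-.008];r=cv2.minAreaRect(np.float32(t[:,:2]*1000));print(np.round(r[0],1),np.round(r[1],1),r[2]);return im
tag();ctrl.ungrasp();tag()
c=[.4755,-.3677]
ctrl.movel([*c,.10],max_speed=.12);im1=tag();st()
ctrl.close_gripper(40);st();im2=tag()
cv2.imwrite('pics/c.png',cv2.resize(np.hstack([im1[100:350,160:480],im2[100:350,160:480]]),None,fx=1.25,fy=1.25))
E
```

```text
n 398 zrange [0.0223 0.1224 0.1238]
[ 475.5 -367.5] [ 5.2 59.5] 26.561779022216797
n 412 zrange [0.025  0.1224 0.1241]
[ 475.6 -367.6] [ 5.1 59.7] 26.51311683654785
n 1340 zrange [0.04   0.1223 0.1236]
[ 475.2 -367.5] [ 5.7 59.8] 26.605693817138672
t 21.82 tcp [ 0.476  -0.3679  0.1008] F [-0.1  0.3  0.1] w 0.0853
t 22.58 tcp [ 0.4755 -0.3677  0.1   ] F [ 0.1 -0.6  0.2] w -0.0005
n 717 zrange [0.0371 0.1221 0.1236]
[ 467.3 -351.2] [ 5.4 23.8] 26.505029678344727
```

View pics/c.png

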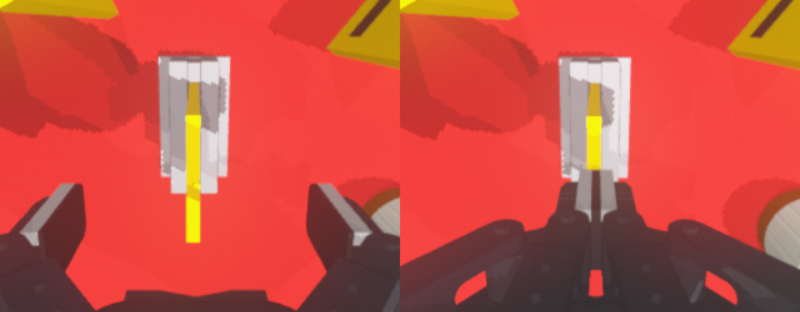

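```bash
python3 - <<'E'
from h import *
def top(n):
    T=camT();im,d=vision.grab_frame('wrist');P=cloud('wrist',d,T);hsv=cv2.cvtColor(im,cv2.COLOR_BGR2HSV)
    y=(cv2.inRange(hsv,(20,120,90),(36,255,255))>0)&(d>0)&(np.hypot(P[...,0]-.475,P[...,1]+.37)<.07)
    print(n,y.sum(),np.percentile(P[y][:,2],[50,98]).round(4));return im
ctrl.close_gripper(110);st()
ctrl.movel([.4755,-.3677,.108],max_speed=.03);st();a=top('up8')
ctrl.movel([.4755,-.3677,.118],max_speed=.03);st();b=top('up18')
cv2.imwrite('pics/u.png',b[100:350,160:480])
E
```

```text
t 22.85 tcp [ 0.4755 -0.3677  0.1   ] F [-0.1 -0.  -0.6] w -0.0001
t 23.27 tcp [ 0.4757 -0.3678  0.1083] F [-0.4  0.1 -0.4] w -0.0003
up8 717 [0.1222 0.1237]
t 23.8 tcp [ 0.4756 -0.3678  0.1182] F [ 0.1 -0.1 -1. ] w 0.0001
up18 684 [0.1222 0.1237]
```

```bash
python3 - <<'E'
from h import *
ctrl.movel([.4755,-.3677,.17],max_speed=.15);st()
T=camT();im,d=vision.grab_frame('wrist');P=cloud('wrist',d,T)
s=get_state();Rt=rot(s['eef_rot']).as_matrix();Q=(P-s['tcp_pos'])@Rt
m=(d>0)&(np.abs(Q[...,1])<.03)&(np.abs(Q[...,0])<.05)&(Q[...,2]>-.05)&(Q[...,2]<.03)
print(m.sum())
v,u=np.nonzero(m)
for row in range(v.min(),v.max()+1,4):
    k=np.nonzero(m[row])[0]
    if len(k): print(row,[(int(c),(Q[row,c]*1000).round(0).astype(int).tolist()) for c in k[::3]])
cv2.imwrite('pics/f.png',cv2.resize(im[200:330,240:400],None,fx=4,fy=4,interpolation=cv2.INTER_NEAREST))
E
```

```text
t 24.35 tcp [ 0.4752 -0.3678  0.1696] F [-1.2 -0.1 -0.3] w 0.0004
640
236 [(304, [11, -5, -34]), (307, [10, -4, -34]), (310, [11, -2, -35]), (313, [10, -1, -34]), (316, [10, 1, -34]), (319, [10, 2, -34]), (322, [11, 4, -34]), (325, [10, 5, -34]), (328, [11, 7, -34])]
240 [(303, [11, -5, -40]), (306, [11, -4, -40]), (309, [11, -2, -41]), (312, [11, -1, -41]), (315, [11, 0, -40]), (318, [10, 2, -39]), (321, [11, 3, -40]), (324, [11, 5, -39]), (327, [10, 6, -39]), (330, [11, 8, -41])]
244 [(303, [11, -5, -45]), (306, [11, -4, -45]), (309, [11, -2, -44]), (312, [11, -1, -45]), (315, [11, 0, -46]), (318, [11, 2, -46]), (321, [11, 3, -46]), (324, [11, 5, -45]), (327, [11, 6, -45]), (330, [10, 8, -43])]
248 [(289, [7, -12, -41]), (292, [7, -11, -41]), (295, [7, -9, -42]), (298, [7, -8, -41]), (301, [7, -6, -41]), (305, [11, -4, -49]), (308, [11, -3, -49]), (312, [11, -1, -49]), (315, [11, 0, -50]), (319, [11, 2, -49]), (323, [11, 4, -49]), (326, [11, 5, -50]), (329, [11, 7, -49]), (333, [7, 9, -41]), (336, [7, 11, -41]), (339, [7, 12, -42]), (342, [7, 13, -41])]
252 [(288, [7, -12, -46]), (291, [7, -11, -45]), (294, [7, -9, -46]), (297, [7, -8, -46]), (300, [7, -7, -46]), (333, [7, 9, -45]), (336, [8, 10, -47]), (340, [7, 12, -46]), (343, [8, 13, -47])]
256 [(287, [7, -12, -49]), (290, [7, -11, -50]), (295, [7, -9, -50]), (335, [7, 10, -49]), (339, [7, 11, -50])]
```

View pics/f.png

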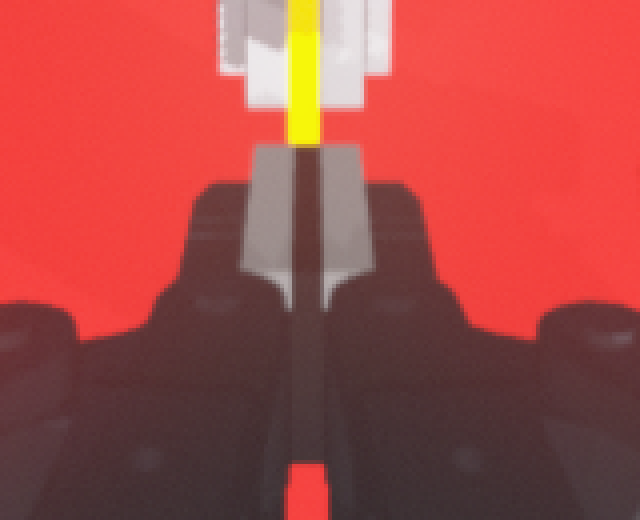

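The wrist depth explains the miss: the shut fingertips are about 33 mm behind the reported TCP, at tool z ≈ -33 mm. So they closed just above the tag's top, and the knob was held only by its top edge. I'll add this offset and grasp lower.

```bash
echo 'TIP=.033' >> h.py; python3 - <<'E'
from h import *
c=[.4755,-.3677]
ctrl.ungrasp()
ctrl.movel([*c,.09],max_speed=.15);st()
ctrl.movel([*c,.100-TIP],max_speed=.05);st()
ctrl.close_gripper(40);st()
ctrl.movel([*c,.08],max_speed=.05);st()
ctrl.movel([*c,.20],max_speed=.12);st()
T=camT();im,d=vision.grab_frame('wrist');cv2.imwrite('pics/g2w.png',im)
im2,_=vision.grab_frame('side');cv2.imwrite('pics/g2.png',np.hstack([cv2.resize(im2[180:360,180:400],None,fx=1.8,fy=1.8),cv2.resize(im[150:330,230:410],(324,324))]))
E
```

```text
t 25.87 tcp [ 0.4761 -0.3677  0.0906] F [-0.8 -0.  -0.4] w 0.0853
t 26.48 tcp [ 0.4755 -0.3676  0.0669] F [-0.2  0.8 -0.7] w 0.0855
t 27.18 tcp [ 0.4756 -0.3678  0.0672] F [-0.2  0.3  1.2] w 0.0047
t 27.58 tcp [ 0.4757 -0.3679  0.0804] F [-0.4  0.9 -0.8] w 0.0055
t 28.73 tcp [ 0.475  -0.3676  0.1992] F [ 0.4 -0.9 -0.5] w 0.005
```

View pics/g2.png

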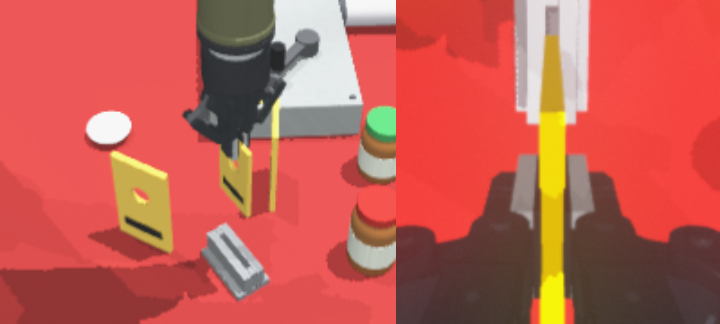

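The tag is held at its top, width 5 mm, and the rack is empty. Next I'll refine the peg axis, move to a pre-hang pose and check the eye against the peg.

```bash
python3 - <<'E'
from h import *
ctrl.movel([.4755,-.3677,.30],max_speed=.2)
Rh=np.array([[np.cos(HY),np.sin(HY)],[-np.sin(HY),np.cos(HY)]])
for n in('hs','hs2','top','side'):
    if n[0]=='h': z=np.load(n+'.npz');P=cloud('wrist',z['d'],z['T']);d=z['d']
    else: d=np.load(n+'0.npy');P=cloud(n,d,pose(n))
    m=(d>0)&(P[...,2]>.18)&(P[...,2]<.22)&(np.hypot(P[...,0]-.65,P[...,1]-.2)<.06)
    p=P[m];h=(p[:,:2]-Hxy)@Rh.T;k=h[:,0]<np.percentile(h[:,0],2)+.045
    f=np.polyfit(h[k,0],h[k,1],1);g=np.polyfit(h[k,0],p[k,2],1)
    print(n,'ax',np.percentile(h[:,0],[0,2,98,100]).round(4),'lat med',np.median(h[k,1]).round(4),np.percentile(h[k,1],[3,97]).round(4),'slope',f.round(3),'zslope',g[0].round(3),'z@0.02',np.polyval(g,.02).round(4))
    print('  post',(np.median(h[h[:,0]>np.percentile(h[:,0],80)],0)).round(4))
E
```

```text
hs ax [-0.0019  0.0001  0.0701  0.0713] lat med 0.1378 [0.1352 0.1425] slope [0.014 0.138] zslope -0.25 z@0.02 0.2004
  post [0.0659 0.1377]
hs2 ax [-0.0013  0.0006  0.0704  0.072 ] lat med 0.1369 [0.1346 0.1414] slope [0.002 0.137] zslope -0.264 z@0.02 0.2001
  post [0.0662 0.1365]
top ax [-0.001  -0.0001  0.0697  0.0706] lat med 0.1397 [0.1363 0.1437] slope [-0.008  0.14 ] zslope -0.246 z@0.02 0.2016
  post [0.0652 0.14  ]
side ax [0.0001 0.0011 0.0721 0.0728] lat med 0.1377 [0.1328 0.1438] slope [0.022 0.137] zslope -0.268 z@0.02 0.201
  post [0.0681 0.1372]
```

```bash
cat >> h.py <<'E'
EYE=.0128; LAT=.1385
def pg(h,dz=0): return np.array([*hw(h,LAT),.185+(.0635-h)*np.tan(np.deg2rad(15))+dz])
def tc(h,dz=0): return pg(h,dz)-[0,0,EYE]
YH=HY+np.pi/2
E
python3 - <<'E'
from h import *
p=tc(-.025)
ctrl.movep([p[0],p[1],.30],q(YH));st()
ctrl.movel(p,max_speed=.15);st()
s=get_state();print('pred eye',s['tcp_pos']+[0,0,EYE],'axis',rot(s['eef_rot']).as_matrix().round(3).tolist())
E_=s['tcp_pos']+[0,0,EYE];out=[]
for c in('side','top'):
    im,d=vision.grab_frame(c);T=pose(c)
    pe=proj(c,[E_,pg(0),pg(.0635)],T);print(c,pe.round(1).tolist())
    for t in('tag_eye','tag_top','peg_tip'):print(' ',t,[(np.round(r['point'],1).tolist(),round(float(r['p']),2)) for r in models.recognise(c,t)])
    im=im.copy();u,v=pe[0].astype(int);u=max(60,u);cr=im[max(0,v-70):v+70,u-70:u+70];cr=cv2.resize(cr,(420,420),interpolation=cv2.INTER_CUBIC)
    for x in pe: cv2.circle(cr,tuple(((x-[u-70,max(0,v-70)])*3).astype(int).tolist()),3,(255,0,255),1)
    out.append(cr[:400,:400])
cv2.imwrite('pics/pre.png',np.hstack(out))
E
```

```text
t 31.58 tcp [0.595  0.2038 0.2998] F [ 0.3  0.2 -0.3] w 0.005
t 32.42 tcp [0.595  0.2054 0.1968] F [ 0.6 -0.2 -0.1] w 0.0049
pred eye [0.59499013 0.20544016 0.2096383 ] axis [[0.091, 0.996, 0.001], [0.996, -0.091, 0.001], [0.001, 0.001, -1.0]]
side [[322.2, 131.4], [329.9, 133.4], [349.4, 137.5]]
  tag_eye [([265.1, 294.5], 0.72), ([333.5, 265.4], 0.7), ([320.4, 135.3], 0.64)]
  tag_top [([260.1, 290.9], 0.95), ([330.4, 263.1], 0.56)]
  peg_tip [([343.5, 197.8], 0.68)]
top [[220.7, 174.7], [223.2, 165.1], [229.0, 140.9]]
  tag_eye [([405.3, 208.7], 0.91), ([432.4, 283.0], 0.64)]
  tag_top [([407.2, 207.7], 0.97), ([434.6, 283.4], 0.56), ([395.3, 144.4], 0.51)]
  peg_tip [([302.7, 164.9], 0.73)]
```

View pics/pre.png

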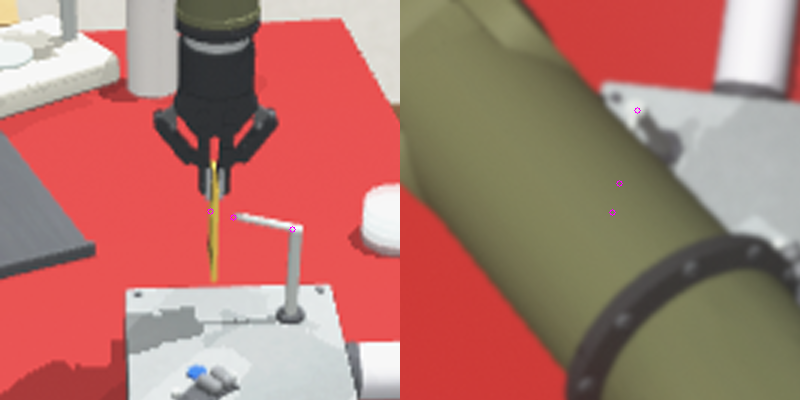

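```bash
python3 - <<'E'
from h import *
s=get_state();t=np.array(s['tcp_pos']);im,d=vision.grab_frame('side');T=pose('side')
hsv=cv2.cvtColor(im,cv2.COLOR_BGR2HSV)
y=cv2.inRange(hsv,(18,90,60),(38,255,255));y[:90]=0;y[175:]=0;y[:,:300]=0;y[:,345:]=0
v,u=np.nonzero(y);print(v.min(),v.max(),[(int(r),np.nonzero(y[r])[0].tolist()) for r in range(v.min(),v.max()+1,3)])
hx=np.array([np.cos(HY),np.sin(HY),0]);hy=np.array([-np.sin(HY),np.cos(HY),0])
for z in(.055,EYE,EYE-.07):print(z,[proj('side',t+[0,0,z]+a*hx*.003+b*hy*.03,T)[0].round(1).tolist() for a in(-1,1) for b in(-1,1)])
# wrist: where the tag's top/foot show
T=camT();im,d=vision.grab_frame('wrist');P=cloud('wrist',d,T);hsv=cv2.cvtColor(im,cv2.COLOR_BGR2HSV)
Q=(P-t)@rot(s['eef_rot']).as_matrix()
m=(cv2.inRange(hsv,(18,90,60),(38,255,255))>0)&(d>0)&(abs(Q[...,1])<.02)&(Q[...,2]<.08)
print(m.sum());p=Q[m]*1000;print(np.percentile(p,[1,50,99],axis=0).round(1).tolist())
cv2.imwrite('pics/wr.png',im[100:380,160:480])
E
```

```text
115 153 [(115, [322, 323]), (118, [323]), (121, [323, 324]), (124, [322, 323, 324]), (127, [322, 323, 324]), (130, [322, 323, 324]), (133, [322, 323]), (136, [322, 323]), (139, [322, 323]), (142, [322, 323]), (145, [322, 323]), (148, [322, 323]), (151, [322, 323])]
0.055 [[322.1, 124.8], [320.8, 115.1], [324.0, 124.7], [322.7, 115.1]]
0.0128 [[321.8, 136.6], [320.6, 126.7], [323.7, 136.6], [322.4, 126.7]]
-0.05720000000000001 [[321.4, 155.3], [320.2, 145.2], [323.3, 155.3], [322.0, 145.1]]
2147
[[-28.7, -2.5, -67.2], [11.3, 0.3, -54.9], [30.4, 3.3, 41.2]]
```

View pics/wr.png

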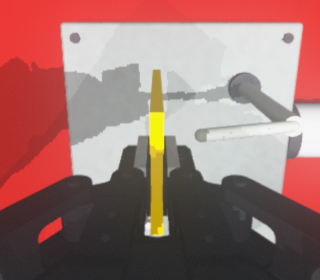

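The side view matches the prediction: tag top at row 115, foot at 153, within a pixel. In the wrist crop the peg lies to the right of the tag with its tip near (198,135). I'll check its lateral offset in the tool frame, then insert.

```bash
python3 - <<'E'
from h import *
s=get_state();t=np.array(s['tcp_pos']);T=camT();im,d=vision.grab_frame('wrist');P=cloud('wrist',d,T)
Q=(P-t)@rot(s['eef_rot']).as_matrix();hsv=cv2.cvtColor(im,cv2.COLOR_BGR2HSV)
m=(d>0)&(P[...,2]>.18)&(P[...,2]<.22)&(Q[...,1]>.015)&(Q[...,1]<.08)&(abs(Q[...,0])<.03)&(hsv[...,1]<60)
p=Q[m]*1000;print(m.sum());a=p[p[:,1]<60]
print('axial range',np.percentile(p[:,1],[1,99]).round(1),'lat pct',np.percentile(a[:,0],[3,50,97]).round(1),np.polyfit(a[:,1],a[:,0],1).round(3),'world z near tip',np.median(P[m][p[:,1]<35][:,2]).round(4),'y',np.median(P[m][:,1]).round(4))
E
```

```text
1089
axial range [24.2 79.2] lat pct [-1.8  2.4  5. ] [0.017 1.343] world z near tip 0.2043 y 0.2029
```

```bash
sed -i 's/LAT=.1385/LAT=.1395/' h.py; python3 - <<'E'
from h import *
ctrl.movel(tc(-.02),max_speed=.05);f0=np.array(get_state()['contact_force']);st()
ok=True
for h in np.arange(-.01,.0301,.01):
    ctrl.movel(tc(h),max_speed=.05);st()
    if np.linalg.norm(np.array(get_state()['contact_force'])-f0)>5: ok=False;print('STOP');break
if ok:
    for dz in(-.003,-.0055): ctrl.movel(tc(.03,dz),max_speed=.03);st()
im,d=vision.grab_frame('wrist');im2,_=vision.grab_frame('side')
cv2.imwrite('pics/in.png',np.hstack([cv2.resize(im2[60:200,250:390],(420,420),interpolation=cv2.INTER_CUBIC),cv2.resize(im[100:380,200:440],(360,420))]))
E
```

```text
t 33.23 tcp [0.5998 0.2057 0.1943] F [-0.6  0.5 -0.3] w 0.0054
t 33.59 tcp [0.6098 0.2046 0.1915] F [ 1.3  0.3 -0.3] w 0.0055
t 33.95 tcp [0.6197 0.2038 0.1889] F [ 0.  -0.4 -0.4] w 0.0052
t 34.31 tcp [0.6296 0.2029 0.1862] F [-0.2  0.3 -0.6] w 0.0051
t 34.67 tcp [0.6396 0.202  0.1835] F [1.  0.3 0.1] w 0.0052
t 35.02 tcp [0.6496 0.201  0.1808] F [ 0.2 -0.5 -0.6] w 0.0049
t 35.27 tcp [0.6491 0.2012 0.1779] F [-0.1 -0.8 -1. ] w 0.0052
t 35.52 tcp [0.6492 0.2011 0.1755] F [-0.  -0.  -1.2] w 0.0053
```

View pics/in.png

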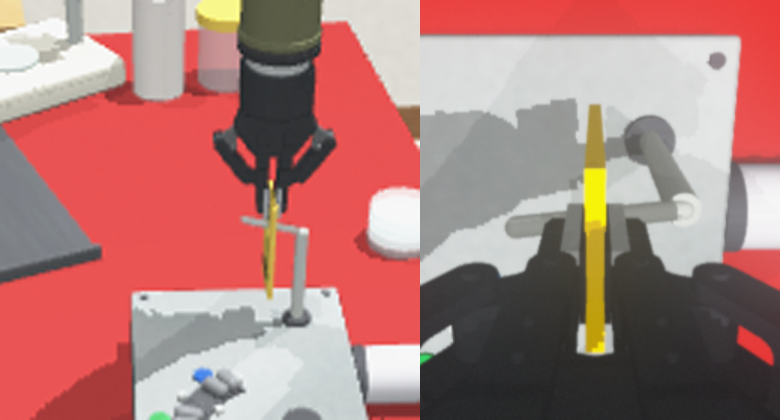

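The peg passes through the tag's hole, sticking out on both sides in both views. I'll lift a little so the opening fingers clear the peg, then release and retreat straight up.

```bash
python3 - <<'E'
from h import *
ctrl.movel(tc(.03,-.0025),max_speed=.03)
ctrl.ungrasp();st()
p=tc(.03);ctrl.movel([p[0],p[1],.28],max_speed=.1);st()
ctrl.movep([.50,.10,.33],q(-.1));ctrl.pause(1);st()
T=camT();im,d=vision.grab_frame('wrist');P=cloud('wrist',d,T);hsv=cv2.cvtColor(im,cv2.COLOR_BGR2HSV)
m=(hsv[...,2]<90)&(d>0)&(abs(P[...,2]-.143)<.006)&(np.hypot(P[...,0]-.583,P[...,1]+.079)<.08)
if m.any(): k=P[m].mean(0);v=k[:2]-PIV;print('lever',m.sum(),k.round(4),np.arctan2(v[1],v[0])%(2*np.pi)-(np.pi-.9)-HY)
y=(cv2.inRange(hsv,(18,90,60),(38,255,255))>0)&(d>0)&(np.hypot(P[...,0]-.66,P[...,1]-.2)<.08)
print('tag',y.sum(),P[y].min(0).round(3),P[y].max(0).round(3))
im2,_=vision.grab_frame('side')
cv2.imwrite('pics/end.png',np.hstack([cv2.resize(im2[80:340,250:450],(400,520),interpolation=cv2.INTER_CUBIC),cv2.resize(im[0:400,160:466],(398,520))]))
E
```

```text
t 36.62 tcp [0.6494 0.2012 0.1787] F [-0.5  0.2 -0. ] w 0.0856
t 37.79 tcp [0.6491 0.201  0.2792] F [-0.3  0.4 -0.1] w 0.0852
t 39.97 tcp [0.5  0.1  0.33] F [ 0.7 -0.4  0.9] w 0.0855
lever 87 [ 0.5789 -0.0724  0.1414] 1.7179319921002227
tag 2796 [0.636 0.17  0.071] [0.706 0.233 0.232]
```

View pics/end.png

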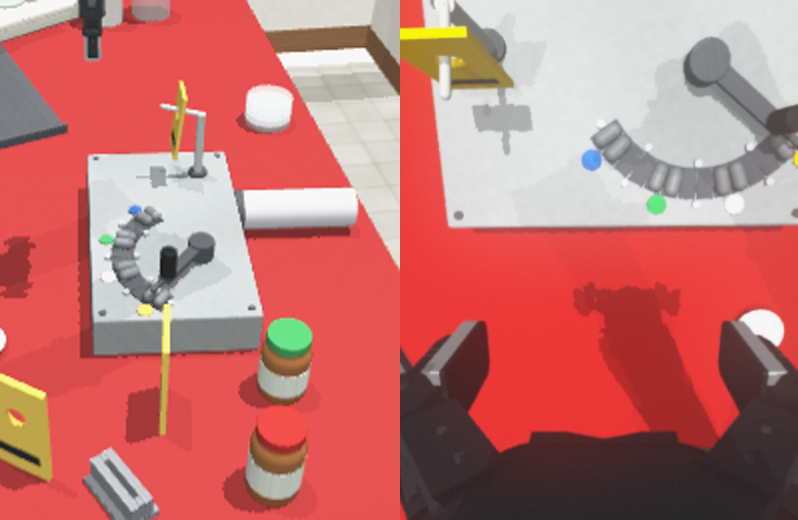

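The tag hangs on the peg, the rack is empty and both jars are upright. The lever read 1.718 from this oblique view against 1.806 before, so I'll remeasure from directly above it before handing in.

```bash
python3 - <<'E'
from h import *
ctrl.movep([.543,-.05,.328],q(-.1));ctrl.pause(.3);st()
T=camT();im,d=vision.grab_frame('wrist');P=cloud('wrist',d,T);hsv=cv2.cvtColor(im,cv2.COLOR_BGR2HSV)
m=(hsv[...,2]<90)&(d>0)&(abs(P[...,2]-.143)<.006)&(np.hypot(P[...,0]-.583,P[...,1]+.079)<.05)
k=P[m].mean(0);v=k[:2]-PIV;print('lever knob',m.sum(),k.round(4),np.arctan2(v[1],v[0])%(2*np.pi)-(np.pi-.9)-HY)
old=cv2.imread('pics/lev.png').astype(int);print('diff vs earlier view in lever area',np.abs(old[70:200,80:260]-im[70:200,200:380]).mean())
b=(hsv[...,1]<60)&(d>0)&(abs(P[...,2]-.099)<.003)&(np.hypot(P[...,0]-PIV[0],P[...,1]-PIV[1])<.12)&(np.hypot(P[...,0]-PIV[0],P[...,1]-PIV[1])>.03)
w=P[b][:,:2]-PIV;a=np.arctan2(w[:,1],w[:,0])%(2*np.pi)-(np.pi-.9)-HY;print('bar angle',b.sum(),np.median(a))
E
```

```text
t 41.03 tcp [ 0.543  -0.0489  0.3282] F [ 0.2 -0.2  0.8] w 0.0854
lever knob 70 [ 0.5838 -0.0789  0.143 ] 1.8091436160312726
diff vs earlier view in lever area 3.781296296296296
bar angle 602 1.7962546599658438
```

```bash
python3 -c "
from h import *
ticket.close_job();st()"
```

```text
the job is handed in; nothing more can be done
the job is handed in; nothing more can be done
```

The lever is thrown to the yellow-stud notch, and the yellow tag from the rack hangs by its hole on the steel peg. I handed the job in at about 41 s of the 64 s allowed; no verdict was reported.

**Last checks**
- **Lever:** seen from directly above, the knob gave 1.809 rad and the bar 1.796 rad, against a target of 1.8. An oblique view just before had given 1.718; the view from above overrode it.
- **Tag:** the final side and wrist views show the peg through the hole, with the tag hanging free and the gripper clear of it.
- **Surroundings:** both jars are upright, the rack is empty, and the two larger 160 mm look-alike tags were not touched.

**What went wrong:** the gripper closed just above the tag twice and missed it. The wrist depth showed the fingertips about 33 mm behind the reported TCP. With that offset added, the next grasp held. It also means the lever was moved by only the top edge of its knob, although it ended in the notch.

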